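# Load the capping station with tube stoppers

## Robot

A 6-joint arm with a two-finger parallel gripper is mounted at the origin on the work surface. World frame = base frame: x ahead of the robot, y to its left, z up, the work surface at z = 0. Lengths are in m, angles in rad, forces in N, time in s.
With the tool pointing down it reaches from about 0.275 to 0.875 m from the base axis. Payload 12.5 kg.
Tool frame: the origin (TCP) lies at the very end of the fingers, on their centre line; the grasp point (between the pads) lies 19 mm behind it; z points along the fingers, y is the line along which they close (so a half turn about z gives the same grasp; the last joint's range is limited). The gripper opens to 85 mm and grips with 20 to 120 N. Pads are 22 mm wide; open, the fingers measure 114 mm over their backs; the gripper's body (76 mm by 85 mm) begins 54 mm behind the grasp point. The pads swing forward as they close: fully open they stand 13 mm farther back than shut.
Start: joints at [-1.368, 0.351, 1.652, -0, 1.139, -0.085], TCP at [0.156, -0.527, 0.231] pointing down, gripper open.
Joint ranges: [-2.75, 2.75], [-0.79, 2.1], [0.01, 2.65], [-1.57, 4.71], [0.07, 3.14], [-2.87, 2.87]. Speed limits (rad/s): [2.22, 2.22, 2.79, 3.14, 3.14, 3.14].

## Interface

Orientations are given as a 3x3 rotation matrix whose columns are the frame's x, y, z axes.
In Python, from bench import manip gives the robot as it stands. Calls block until the motion is done:
- manip.move_ptp(position, orientation): joint-space move of the TCP to a pose.
- manip.move_l(position, attitude=None, max_speed=0.15): straight line of the TCP; attitude=None keeps the orientation; max_speed is the mean speed in m/s.
- manip.move_j(angles): joint-space move.
- manip.set_gripper(opening, effort=None): opening from 0.0 (shut) to 1.0 (fully open); effort is the grip in N (None keeps the last); returns when the fingers have stopped.
- manip.dwell(seconds).
- manip.inverse_kinematics(position, orientation): joint angles nearest the present ones, or None.
- manip.grab_frame(name): name is "scene" or "top" or "wrist"; returns (picture, depth): 384x512x3 uint8, red, green, blue; 384x512 float32, m along the optical axis (not along the pixel's ray), 0 where there is no reading.
- manip.get_calibration(name): a dict with "camera_matrix" (3x3 intrinsics, pixels), "k1" (the pictures are not rectified: a ray, as slopes to the right and down, at radius r is drawn at 1 + k1 r^2 times it, then the intrinsics apply), "R" (3x3) and "t" (3): a world point X has camera coordinates R X + t. Camera axes: x right, y down, z forward; pixel columns grow to the right and rows downward; lengths in m; the calibration is good to about 2 mm. A picture is of the moment at which its call begins: read the wrist's pose just before it. get_calibration takes no time and is no camera call; for the wrist camera it gives the pose at the moment of the call.
A pose or a line that the arm cannot do raises manip.Unreachable and nothing moves.
- manip.sign_off(): hands the job in; it is judged then, once.
Trained networks look in the newest picture that a camera, given by its name, has taken for a name from the list of things; names that differ only in an ending like _2 or _b are one class to them, and where a whole thing is asked for, a point or a joint stands for the part that bears it (a point fixed in the world has none). Each returns a list of dicts, best first, with "confidence" (0 to 1); they miss things now and then, are a little off and sometimes report something else, mostly with a low value. They report only what shows in the picture. A call takes as long as a camera call. They do not tell look-alikes from the thing itself.
- manip.look_for(camera, name): "at" ([x, y, z] in m, in world coordinates, good to about 4 mm: the middle of the surface that is visible of it).
Readings, each from a call of its own:
- manip.current_time(): time.
- manip.current_qpos(): joint angles.
- manip.current_joint_vel(): joint speeds.
- manip.current_joint_torque(): joint torques, N m.
- manip.current_ee_pos(): TCP position.
- manip.current_tcp_rot(): TCP orientation.
- manip.current_force(): force on the tool from outside, world axes, zero at the start.
- manip.current_ft_torque(): the same for the moment, N m.
- manip.current_grip_width(): opening from 0.0 (shut) to 1.0 (fully open).
- manip.current_grip_force(): force on a finger pad.
Only numpy, scipy, OpenCV 4.12 (cv2) and the standard library are available. Lean on these libraries where they do the work, as an engineer would, in place of code of your own. Each camera call takes 0.05 s, during which the arm holds its last target. There are 200 camera calls.

## Task

Put the empty blue tray into the pocket of the grey capping station and press it fully home past the orange spring jaw, flat and square. Then take the white jug, pour all eight stoppers from it into the seated tray, and stand the empty jug upright back in the middle of its black round mat. Leave the two tube racks and the gel bottle where they are.

Things in the scene. Friction and masses are not known exactly. Their poses are not given: they have to be found in the camera images.
- station: grey capping station fixed to the table, 190 mm (its x) by 110 mm (its y), 23 mm high. In its middle a pocket 144 mm (along x) by 70 mm (along y), 15 mm deep, square-edged, 2 mm larger than the tray on every side. An orange spring jaw stands in the middle of the pocket's -x end wall. Origin: centre of its underside; z up.
- jaw (a joint): travel (m) of the orange spring jaw, 38 mm wide, with a round nose (16 mm radius) that stands 9 mm above the station's top. At 0 it stands 5 mm into the pocket from the -x end wall; it gives way by up to 8 mm against 2.5 to 6.5 N. So the tray does not drop in by its weight: it must be pressed down with about 5 to 12 N, and the jaw then pushes it against the +x end wall.
- pocket (a point): centre of the pocket's floor, 8 mm above the table, axes as the station's (x along the pocket)
- tray: loose blue open tray, 140 mm (its x) by 66 mm (its y) by 50 mm high, walls and floor 4 mm, about 0.2 kg, empty. Origin: centre of its underside; either way round fits the pocket. Seated, its rim stands 58 mm above the table.
- mat: thin black round mat fixed to the table, 120 mm across, 4 mm thick; origin at the centre of its underside
- jug: loose white round jug, 80 mm high, 66 mm across at the foot and 100 mm at the mouth, wall 3 mm, floor 4 mm, about 0.15 kg; a flat loop handle on its -x side. It stands on the mat with eight stoppers inside. Origin: centre of its underside, z up; x points away from the handle.
- jug_handle (a point): middle of the handle's upright bar: 86 mm from the jug's axis on its -x side, 45 mm above its underside; axes as the jug's. The bar is 14 mm thick (along y), 20 mm wide (along x), the loop reaches from 22 to 72 mm above the jug's underside and out to 96 mm from its axis.
- jug_lip (a point): point of the rim farthest from the handle, 50 mm from the jug's axis on its +x side, 80 mm above its underside
- rack_black: bystander: black rack 62 x 150 mm with tubes with coloured caps, 100 mm high; origin at the centre of its underside
- rack_white: bystander: white rack 62 x 150 mm with tubes, 100 mm high; origin at the centre of its underside
- gel: bystander: clear gel bottle with a blue top, 64 mm across, 150 mm high; origin at the centre of its underside
- cap0: purple tube stopper, a cylinder 20 mm across and 18 mm long, 12 g, loose in the jug; origin at its centre, z along its axis
- cap1: yellow tube stopper, a cylinder 20 mm across and 18 mm long, 12 g, loose in the jug; origin at its centre, z along its axis
- cap2: red tube stopper, a cylinder 20 mm across and 18 mm long, 12 g, loose in the jug; origin at its centre, z along its axis
- cap3: green tube stopper, a cylinder 20 mm across and 18 mm long, 12 g, loose in the jug; origin at its centre, z along its axis
- cap4: purple tube stopper, a cylinder 20 mm across and 18 mm long, 12 g, loose in the jug; origin at its centre, z along its axis
- cap5: yellow tube stopper, a cylinder 20 mm across and 18 mm long, 12 g, loose in the jug; origin at its centre, z along its axis
- cap6: red tube stopper, a cylinder 20 mm across and 18 mm long, 12 g, loose in the jug; origin at its centre, z along its axis
- cap7: green tube stopper, a cylinder 20 mm across and 18 mm long, 12 g, loose in the jug; origin at its centre, z along its axis
There are look-alikes about, which are no part of the job. There is more than one size of the tray; the job needs the larger. Leave any red look-alike of the jug alone.

How it is judged:
By the outcome, as a careful person would: the job done as asked, in the order asked, and still so for the second after the job is handed in, with the robot touching nothing.
It also fails if it takes over 72 s, if anything falls off the work surface, if the arm or the gripper's body presses on something with over 40 N, if the wrist force passes 120 N, or if a joint passes its speed limit or range.

## Working session

There is one attempt and no reset: what is moved stays moved. The work goes in short steps, each a Python script; the robot and the scene stay as the last script left them, time stands still between calls to the robot, and variables do not carry over. Pictures are saved under pics/ and viewed, at most 10 in all, crops included, and the job is handed in when it is done.

```bash
ls; mkdir -p pics; cat > s1.py <<'E'
from bench import manip
import cv2,numpy as np
for c in("top","scene"):
    im,d=manip.grab_frame(c); cv2.imwrite(f"pics/{c}0.png",im[:,:,::-1]); np.save(f"{c}0.npy",d); np.save(f"{c}0im.npy",im)
    k=manip.get_calibration(c); print(c,{a:np.round(b,4).tolist() for a,b in k.items()})
    for n in["station","pocket","jaw","tray","mat","jug","jug_handle","jug_lip","rack_black","rack_white","gel"]:
        print(n,[(np.round(r["at"],3).tolist(),round(r["confidence"],2)) for r in manip.look_for(c,n)][:4])
print(manip.current_time())
E
python3 s1.py
```

```text
pics
top {'camera_matrix': [[411.7329, 0.0, 256.7673], [0.0, 411.7329, 190.2905], [0.0, 0.0, 1.0]], 'k1': -0.026, 'R': [[-0.0028, -0.9999, 0.0099], [-0.9859, 0.0011, -0.1675], [0.1675, -0.0102, -0.9858]], 't': [-0.0011, 0.5535, 1.0202]}
station [([0.574, -0.008, 0.024], 0.56)]
pocket [([0.572, -0.01, 0.022], 0.83)]
jaw [([0.583, -0.088, 0.026], 0.57)]
tray [([0.318, 0.35, 0.002], 0.86), ([0.479, 0.313, 0.002], 0.59)]
mat [([0.453, -0.235, 0.003], 0.93)]
jug [([0.458, -0.298, 0.058], 0.98), ([0.394, -0.06, 0.037], 0.85)]
jug_handle [([0.46, -0.292, 0.059], 0.63)]
jug_lip [([0.392, -0.06, 0.035], 0.76), ([0.457, -0.293, 0.055], 0.6), ([0.711, -0.345, 0.098], 0.53)]
rack_black [([0.693, 0.356, 0.055], 0.71), ([0.765, 0.01, 0.055], 0.67), ([0.478, 0.312, 0.004], 0.48)]
rack_white [([0.766, 0.01, 0.054], 0.58)]
gel [([0.712, -0.341, 0.098], 0.55)]
scene {'camera_matrix': [[394.5293, 0.0, 257.3834], [0.0, 394.5293, 195.1249], [0.0, 0.0, 1.0]], 'k1': -0.1394, 'R': [[0.841, 0.541, 0.009], [0.4575, -0.7021, -0.5457], [-0.2889, 0.463, -0.8379]], 't': [-0.4844, -0.2063, 1.2627]}
station [([0.575, -0.014, 0.022], 0.75)]
pocket [([0.576, -0.017, 0.018], 0.89)]
jaw [([0.586, -0.096, 0.029], 0.7), ([0.491, -0.292, 0.003], 0.61), ([0.711, 0.322, 0.058], 0.45)]
tray [([0.318, 0.354, 0.009], 0.62), ([0.481, 0.313, 0.028], 0.59)]
mat [([0.493, -0.292, 0.007], 0.76), ([0.48, 0.313, 0.025], 0.24)]
jug [([0.374, -0.057, 0.048], 0.96), ([0.438, -0.273, 0.061], 0.64)]
jug_handle [([0.436, -0.272, 0.061], 0.67), ([0.371, -0.058, 0.048], 0.66)]
jug_lip [([0.375, -0.058, 0.046], 0.86), ([0.44, -0.275, 0.06], 0.82)]
rack_black [([0.713, 0.324, 0.06], 0.7)]
rack_white [([0.788, -0.015, 0.056], 0.57)]
gel [([0.735, -0.358, 0.103], 0.75)]
1.2
```

View pics/top0.png

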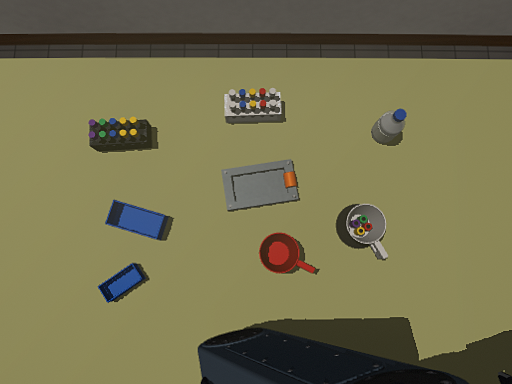

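View pics/scene0.png

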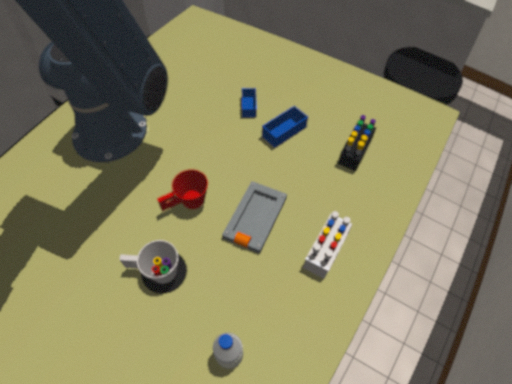

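The top view shows the large tray at (137,220), the station at (261,185) with its jaw at (290,179) (so station +x is about world +y), and the white jug at (366,224) with its handle at (380,252). The red jug is at (280,253), to be left alone. Next I fit poses from depth.

```bash
cat > h.py <<'E'
from bench import manip
import cv2,numpy as np
def cloud(d,k):
    K=np.array(k["camera_matrix"],float); h,w=d.shape
    u,v=np.meshgrid(np.arange(w),np.arange(h))
    p=cv2.undistortPoints(np.stack([u,v],-1).reshape(-1,1,2).astype(np.float64),K,np.array([k["k1"],0,0,0,0.])).reshape(h,w,2)
    X=np.dstack([p[...,0]*d,p[...,1]*d,d])
    return (X-np.array(k["t"]))@np.array(k["R"])
def sel(P,c,r,z0,z1):
    return (np.hypot(P[...,0]-c[0],P[...,1]-c[1])<r)&(P[...,2]>z0)&(P[...,2]<z1)
def rect(pts):
    (cx,cy),(a,b),t=cv2.minAreaRect((pts*1000).astype(np.float32))
    if a<b: a,b,t=b,a,t+90
    return np.round([cx,cy,a,b,t],1)
def circ(p):
    A=np.c_[2*p,np.ones(len(p))]; s=np.linalg.lstsq(A,(p**2).sum(1),rcond=None)[0]
    return s[:2],np.sqrt(s[2]+s[:2]@s[:2])
E
cat > s2.py <<'E'
from h import *
for c in("top","scene"):
    d=np.load(c+"0.npy");im=np.load(c+"0im.npy").astype(int);P=cloud(d,manip.get_calibration(c))
    print(c,"table z",np.median(P[...,2][sel(P,(.45,.12),.05,-.02,.02)]))
    blue=(im[...,2]>im[...,0]+30)
    m=sel(P,(.48,.31),.11,.046,.056)&blue; print("tray",m.sum(),rect(P[m][:,:2]),P[m][:,:2].mean(0),np.median(P[m][:,2]))
    m=sel(P,(.58,-.01),.125,.0195,.027)&(abs(im[...,0]-im[...,2])<25); print("station",m.sum(),rect(P[m][:,:2]),P[m][:,:2].mean(0))
    m=sel(P,(.58,-.01),.13,.01,.04)&(im[...,0]>im[...,2]+80)&(im[...,0]>150); print("jaw",P[m].mean(0))
    m=sel(P,(.46,-.28),.075,.0805,.09); 
    C=None
    q=P[m][:,:2]; h=cv2.minEnclosingCircle((q*1000).astype(np.float32)); print("jugrim",m.sum(),h,circ(q),np.median(P[m][:,2]))
    C=circ(q)[0]
    m=sel(P,C,.11,.03,.08)&~sel(P,C,.06,-1,1);print("handle",m.sum(),P[m].mean(0),P[m].min(0),P[m].max(0)); e=P[m].mean(0)[:2]-C; print("ang",np.degrees(np.arctan2(*-e[::-1])),np.linalg.norm(e))
    m=sel(P,C,.085,.002,.0065)&(im.sum(-1)<120); q=P[m]; print("mat",m.sum(),circ(q[:,:2]),cv2.minEnclosingCircle((q[:,:2]*1000).astype(np.float32)))
    m=sel(P,(.39,-.06),.1,.03,.12); print("red",P[m].min(0),P[m].max(0))
E
python3 s2.py
```

```text
top table z 0.0006351417213065752
tray 223 [479.1 310.3 139.2  65.3  73.1] [0.47943469 0.3049279 ] 0.0502579495767683
station 1272 [574.3  -8.5 189.2 110.6  98.7] [ 5.72696254e-01 -2.07073795e-04]
jaw [ 0.58717582 -0.08763137  0.03124058]
jugrim 203 ((453.1885986328125, -278.3642883300781), 62.03532028198242) (array([ 0.46252962, -0.2718601 ]), np.float64(0.04829938983637335)) 0.08431691249786644
handle 146 [ 0.39407168 -0.30823876  0.06452912] [ 0.3787857  -0.32570366  0.03049117] [ 0.41303443 -0.29549838  0.0799442 ]
ang 27.986248467725662 0.07752352714748242
mat 89 (array([ 0.46525805, -0.27449201]), np.float64(0.05148795728503858)) ((464.696533203125, -271.8880920410156), 58.40424728393555)
red [ 0.34334395 -0.14238388  0.03003828] [ 0.44102444 -0.00675631  0.08595311]
scene table z -0.0006465329509827377
tray 128 [479.2 308.3 141.3  66.6  73.2] [0.48128812 0.29519537] 0.04868056681308609
station 1108 [574.8  -9.1 192.6 111.3  98.8] [ 0.57561751 -0.00569083]
jaw [ 0.58736282 -0.09165573  0.02903694]
jugrim 177 ((464.7701110839844, -270.5527038574219), 50.77067565917969) (array([ 0.46481726, -0.27109024]), np.float64(0.04799091156334393)) 0.08378757302993324
handle 175 [ 0.39755112 -0.31274938  0.0614559 ] [ 0.37713048 -0.32444225  0.03002825] [ 0.41532602 -0.29718685  0.07930101]
ang 31.770680469305812 0.07912153958813853
mat 278 (array([ 0.46312158, -0.2749406 ]), np.float64(0.04594350650080003)) ((466.4580078125, -275.7718505859375), 55.76739501953125)
red [ 0.34191039 -0.14382432  0.03001298] [ 0.44366863 -0.00751287  0.08382229]
```

```bash
cat >> h.py <<'E'
def down(t,flip=0):
    t=np.radians(t)+np.pi*flip; c,s=np.cos(t),np.sin(t)
    return np.array([[c,s,0],[s,-c,0],[0,0,-1.]])
def jugR(psi,th): # jug axes in world: yaw psi, tilted th (deg), lip down
    p,t=np.radians([psi,th]); Z=np.array([[np.cos(p),-np.sin(p),0],[np.sin(p),np.cos(p),0],[0,0,1]])
    return Z@np.array([[np.cos(t),0,np.sin(t)],[0,1,0],[-np.sin(t),0,np.cos(t)]])
def toolinjug(a,s=1): # tool axes in jug frame: z points along +x, a deg below horizontal
    a=np.radians(a); z=np.array([np.cos(a),0,-np.sin(a)]); y=np.array([0,s,0.]); return np.c_[np.cross(y,z),y,z]
E
cat > s3.py <<'E'
from h import *
ik=manip.inverse_kinematics
for f in(0,1):
    for n,p,t in(("tray",(.479,.309,.022),73.1),("tray up",(.479,.309,.15),73.1),("st",(.5745,-.0088,.03),98.7)):
        q=ik(p,down(t,f)); print(f,n,None if q is None else np.round(q,2))
J=np.array([.464,-.272,.004])
G=np.array([-.087,0,.047])
L=np.array([.05,0,.08])
for a in(10,20,30,40,50,60,70):
  for s in(1,-1):
    T=toolinjug(a,s); R=jugR(30,0)
    tcp=G+.019*T[:,2]
    out=[]
    for dz,b in((0,0),(0,.06),(.13,0)):
        q=ik(J+R@(tcp-b*T[:,2])+[0,0,dz],R@T); out.append(None if q is None else np.round(q,1).tolist())
    for psi in(98.7,-81.3):
      for th in(0,60,90,120,130):
        R=jugR(psi,th); lip=np.array([.5745,-.0088,.085])-.03*jugR(psi,0)[:,0]
        if th==0: lip[2]=.18
        q=ik(lip+R@(tcp-L),R@T); out.append("N" if q is None else [round(x,1) for x in q][3:] )
    print(a,s,out)
E
python3 s3.py
```

```text
0 tray [ 0.49  0.68  1.73 -0.    0.74  0.79]
0 tray up [ 0.49  0.48  1.67 -0.    0.99  0.79]
0 st [-0.1   0.67  1.72 -0.    0.76 -0.25]
1 tray [ 0.49  0.68  1.73 -0.    0.74 -2.36]
1 tray up [ 0.49  0.48  1.67 -0.    0.99 -2.36]
1 st None
10 1 [[-1.3, 1.0, 1.9, 1.3, 1.5, 1.8], [-1.4, 1.0, 1.9, 1.2, 1.5, 1.8], [-1.3, 0.7, 2.0, 1.3, 1.5, 2.0], [np.float64(0.9), np.float64(2.0), np.float64(2.3)], [np.float64(0.3), np.float64(1.3), np.float64(2.5)], 'N', [np.float64(-0.8), np.float64(1.2), np.float64(-2.7)], [np.float64(-0.9), np.float64(1.3), np.float64(-2.5)], [np.float64(-1.1), np.float64(1.7), np.float64(0.9)], [np.float64(-0.4), np.float64(1.1), np.float64(0.3)], [np.float64(0.2), np.float64(1.1), np.float64(-0.3)], [np.float64(0.6), np.float64(1.5), np.float64(-0.7)], [np.float64(0.7), np.float64(1.6), np.float64(-0.8)]]
10 -1 [[-1.3, 1.0, 1.9, 1.3, 1.5, -1.3], [-1.4, 1.0, 1.9, 1.2, 1.5, -1.3], [-1.3, 0.7, 2.0, 1.3, 1.5, -1.1], [np.float64(0.9), np.float64(2.0), np.float64(-0.9)], [np.float64(0.3), np.float64(1.3), np.float64(-0.7)], [np.float64(-0.2), np.float64(1.1), np.float64(-
[... 7073 characters left out ...]
, [np.float64(1.3), np.float64(2.2), np.float64(-0.9)]]
70 -1 [[-0.9, 0.6, 2.0, 0.6, 0.6, -0.4], [-1.0, 0.5, 2.0, 0.5, 0.8, -0.3], [-0.9, 0.3, 1.9, 0.4, 0.9, -0.2], [np.float64(0.3), np.float64(1.3), np.float64(-0.7)], [np.float64(-0.9), np.float64(1.0), np.float64(0.3)], [np.float64(-1.3), np.float64(1.4), np.float64(0.8)], [np.float64(-1.5), np.float64(1.8), np.float64(1.0)], [np.float64(4.7), np.float64(2.0), np.float64(1.0)], [np.float64(-0.4), np.float64(1.0), np.float64(-2.7)], [np.float64(0.7), np.float64(1.3), np.float64(2.5)], [np.float64(1.0), np.float64(1.7), np.float64(2.3)], [np.float64(1.2), np.float64(2.1), np.float64(2.2)], [np.float64(1.3), np.float64(2.2), np.float64(2.3)]]
```

```bash
cat > s4.py <<'E'
from h import *
R=down(73.1)
manip.move_ptp([.479,.309,.12],R)
manip.move_l([.479,.309,.024],max_speed=.12)
manip.set_gripper(0,45)
print(manip.current_grip_width()*85,manip.current_grip_force())
manip.move_l([.479,.309,.13],max_speed=.15)
manip.move_ptp([.5745,-.0088,.115],down(98.7))
print(manip.current_force(),manip.current_time(),manip.current_ee_pos())
for c in("top","scene"):
    im,d=manip.grab_frame(c); im=im.astype(int); cv2.imwrite(f"pics/{c}1.png",im[:,:,::-1]); P=cloud(d,manip.get_calibration(c))
    blue=(im[...,2]>im[...,0]+30)
    m=sel(P,(.5745,-.009),.12,.128,.155)&blue; print(c,m.sum(),rect(P[m][:,:2]),np.median(P[m][:,2]),manip.current_ee_pos())
im,d=manip.grab_frame("wrist"); cv2.imwrite("pics/w1.png",im[:,:,::-1])
E
python3 s4.py; python3 -c "
import cv2,numpy as np
cv2.imwrite('pics/c1.png',np.hstack([cv2.imread('pics/top1.png')[80:300,150:420],cv2.imread('pics/w1.png')[::2,::2][:, :].copy().repeat(1,0)[0:192].tolist() and cv2.copyMakeBorder(cv2.imread('pics/w1.png')[::2,::2],0,28,0,0,0)]))"
```

```text
64.69255354897301 50.50133228302002
[ 0.14452534  0.68780407 -2.47577429] 7.7417 [ 0.5743435  -0.00798088  0.11471772]
top 0 [0. 0. 0. 0. 0.] nan [ 0.57440565 -0.0077751   0.11483116]
scene 211 [574.3  -8.4 139.2  66.4 100.2] 0.1374276282844539 [ 0.57442554 -0.00773146  0.11490231][ WARN:0@10.157] global loadsave.cpp:1063 imwrite_ Unsupported depth image for selected encoder is fallbacked to CV_8U.
  return _methods._mean(a, axis=axis, dtype=dtype,
  ret = ret.dtype.type(ret / rcount)
```

View pics/c1.png

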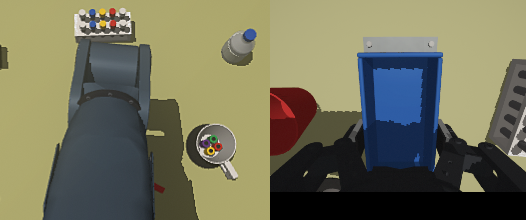

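The wrist view shows the tray gripped square and centred laterally over the station: both are centred at column 400. Pressing it in with force monitoring.

```bash
cat > s5.py <<'E'
from h import *
p=np.array([.5745,-.0082,.06]); R=down(98.7)
manip.move_l(p,R,max_speed=.1)
f0=manip.current_force(); print(f0)
for z in np.arange(.054,.0275,-.003):
    manip.move_l([p[0],p[1],z],max_speed=.04)
    f=manip.current_force()-f0; e=manip.current_ee_pos(); print(round(z,3),np.round(f,1),np.round(e*1000,1))
    if f[2]>25: break
print(manip.current_time())
im,d=manip.grab_frame("wrist"); cv2.imwrite("pics/w2.png",im[:,:,::-1])
E
python3 s5.py
```

```text
[ 0.95547132  0.21329084 -1.77021683]
0.054 [-1.1  0.1 -0.7] [574.5  -8.2  54. ]
0.051 [-1.5  0.3 -0.7] [574.4  -8.2  50.9]
0.048 [-0.9 -0.1  0.2] [574.4  -8.2  47.8]
0.045 [0.1 2.  0.2] [574.6  -8.   44.9]
0.042 [-0.6  2.5 -0. ] [574.4  -8.1  41.8]
0.039 [-1.3  3.1 -0.9] [574.3  -8.2  38.7]
0.036 [-0.8  3.5 -1.7] [574.3  -8.2  35.7]
0.033 [-0.6  3.6  1.9] [574.7  -8.2  33. ]
0.03 [-13.9   3.1  33.8] [574.7  -8.4  32.5]
10.8917
```

View pics/w2.png

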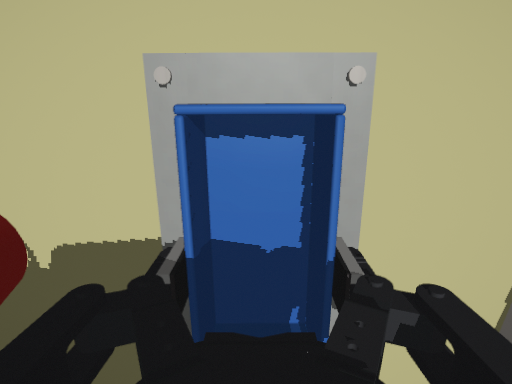

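The wrist view shows the tray (rim columns 175–345) inside the station, bottomed at TCP z of about 32.5 mm. Release, press the floor with shut fingers, then verify.

```bash
cat > s6.py <<'E'
from h import *
manip.move_l([.5745,-.0082,.033],max_speed=.04)
manip.set_gripper(1)
manip.move_l([.5745,-.0082,.11],max_speed=.2)
def rep():
    for c in("scene","wrist"):
        k=manip.get_calibration(c); im,d=manip.grab_frame(c); im=im.astype(int); P=cloud(d,k)
        blue=(im[...,2]>im[...,0]+30)
        m=sel(P,(.5745,-.009),.12,.053,.063)&blue; q=P[m]
        A=np.c_[q[:,:2]-[.5745,-.009],np.ones(len(q))]; s=np.linalg.lstsq(A,q[:,2],rcond=None)[0]
        print(c,m.sum(),rect(q[:,:2]),"plane",np.round(s,4))
rep()
manip.set_gripper(0)
f0=manip.current_force()
u=np.array([-.151,.988,0])
for k in(-.03,):
    b=np.array([.5745,-.0085,0])+k*u
    manip.move_l(b+[0,0,.025],max_speed=.12)
    for z in np.arange(.015,.006,-.001):
        manip.move_l(b+[0,0,z],max_speed=.03)
        f=manip.current_force()-f0
        if f[2]>9: break
    print(k,z,np.round(f,1),manip.current_ee_pos())
manip.move_l(b+[0,0,.13],max_speed=.2)
rep(); print(manip.current_time())
E
python3 s6.py
```

```text
scene 189 [574.5  -9.3 139.3  67.4  99. ] plane [-0.0012  0.0054  0.0574]
wrist 3750 [575.3  -5.7 139.3  65.9  98.8] plane [-0.      0.0114  0.0584]
-0.03 0.011999999999999997 [-2.7 -0.4 10.2] [ 0.57954215 -0.03818933  0.01288808]
scene 168 [574.4  -7.6 141.2  66.9  98.9] plane [-0.0067  0.0022  0.0568]
wrist 3093 [575.3  -5.6 139.   65.8  98.7] plane [0.0014 0.0017 0.058 ]
15.9083
```

Seated flat: the rim plane is at 58 mm with under 0.3 mm of tilt. On to the jug, measuring with the wrist camera first.

```bash
cat > s7.py <<'E'
from h import *
T=toolinjug(40,-1); J=np.array([.4637,-.2715,.004]); R=jugR(30,0)
g=np.array([-.087,0,.047])+.019*T[:,2]
manip.move_l([.57,-.03,.24],max_speed=.3)
manip.move_ptp(J+R@(g-.09*T[:,2])+[0,0,.12],R@T)
manip.set_gripper(.5)
for c in("wrist","top","scene"):
    k=manip.get_calibration(c); im,d=manip.grab_frame(c); cv2.imwrite(f"pics/{c}3.png",im[:,:,::-1]); P=cloud(d,k)
    m=sel(P,J[:2],.062,.0805,.088); q=P[m][:,:2]
    if m.sum()<20: print(c,"few",m.sum()); continue
    for _ in range(4):
        C,r=circ(q); q=q[abs(np.hypot(*(q-C).T)-r)<.004]
    print(c,len(q),C,r)
    m=sel(P,J[:2],.105,.055,.078)&~sel(P,J[:2],.062,-1,1)&(im.min(-1)>60); e=P[m][:,:2]
    if len(e)>10: print("handle",len(e),rect(e),"ang",np.degrees(np.arctan2(*(C-e.mean(0))[::-1])), "zmax",np.percentile(P[m][:,2],95))
print(manip.current_time())
E
python3 s7.py
```

```text
wrist 860 [ 0.46481402 -0.27113079] 0.047801314348837276
handle 485 [ 395.6 -310.2   33.2   13.7   30. ] ang 29.611935354325446 zmax 0.07765493916939298
top 182 [ 0.46371703 -0.27141648] 0.04779990258543128
handle 79 [ 395.1 -311.    34.5   15.8   30.7] ang 28.736824953388236 zmax 0.07789274703769045
scene 187 [ 0.46483433 -0.27121186] 0.04789341033600119
handle 98 [ 394.9 -310.5   34.3   15.7   29.1] ang 31.07966802519601 zmax 0.07751609163737465
18.55
```

View pics/wrist3.png

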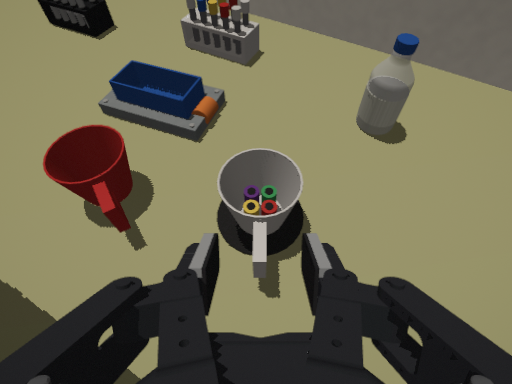

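The wrist view shows the jug's handle at (260,250), centred between the fingers, and eight-stopper contents inside. Grasping it.

```bash
cat > s8.py <<'E'
from h import *
T=toolinjug(40,-1); J=np.array([.4645,-.2712,.004]); R=jugR(29.8,0)
g=np.array([-.087,0,.047])+.019*T[:,2]
manip.move_l(J+R@(g-.07*T[:,2]),R@T,max_speed=.2)
manip.move_l(J+R@g,max_speed=.1)
manip.set_gripper(0,100)
print("grip",manip.current_grip_width()*85,manip.current_grip_force(),manip.current_ee_pos()-(J+R@g))
manip.move_l(J+R@g+[0,0,.01],max_speed=.05)
manip.move_l(J+R@g+[0,0,.15],max_speed=.2)
print(manip.current_force(),manip.current_time())
for c in("top","scene"):
    k=manip.get_calibration(c); im,d=manip.grab_frame(c); cv2.imwrite(f"pics/{c}4.png",im[:,:,::-1]); P=cloud(d,k)
    im=im.astype(int)
    m=sel(P,J[:2],.085,-.004,.0085)&(im.max(-1)<45); m=cv2.morphologyEx(m.astype(np.uint8),cv2.MORPH_OPEN,np.ones((3,3)))>0
    q=P[m]; print(c,"mat",m.sum(),cv2.minEnclosingCircle((q[:,:2]*1000).astype(np.float32)),q.mean(0) if len(q) else 0)
    m=sel(P,J[:2],.08,.21,.25); q=P[m][:,:2]
    if m.sum()>30:
        for _ in range(4):
            C,r=circ(q); q=q[abs(np.hypot(*(q-C).T)-r)<.005]
        q=P[m]; A=np.c_[q[:,:2]-C,np.ones(len(q))]; print("jug",m.sum(),C,r,np.linalg.lstsq(A,q[:,2],rcond=None)[0])
E
python3 s8.py
python3 -c "
import cv2,numpy as np
a=cv2.imread('pics/top4.png')[130:330,280:480];b=cv2.imread('pics/scene4.png')[180:380,60:260]
cv2.imwrite('pics/c4.png',cv2.resize(np.hstack([a,b]),(800,400),interpolation=0))"
```

```text
grip 12.737619405950149 97.36115260049701 [-9.93247361e-05 -3.57775090e-04  3.62310484e-04]
[-0.38043509  0.05794897 -2.11516336] 21.7917
top mat 57 ((430.4349365234375, -298.6175231933594), 14.857050895690918) [ 0.43123055 -0.30141956  0.0046324 ]
jug 696 [ 0.46010144 -0.27107957] 0.04815883641995073 [-0.00474056  0.05579195  0.22615863]
scene mat 805 ((464.13348388671875, -274.2875061035156), 55.65935516357422) [ 0.46381622 -0.28525843  0.00394755]
jug 793 [ 0.46317625 -0.27340474] 0.047637046203841134 [0.02874627 0.00269285 0.22417712]
```

View pics/c4.png

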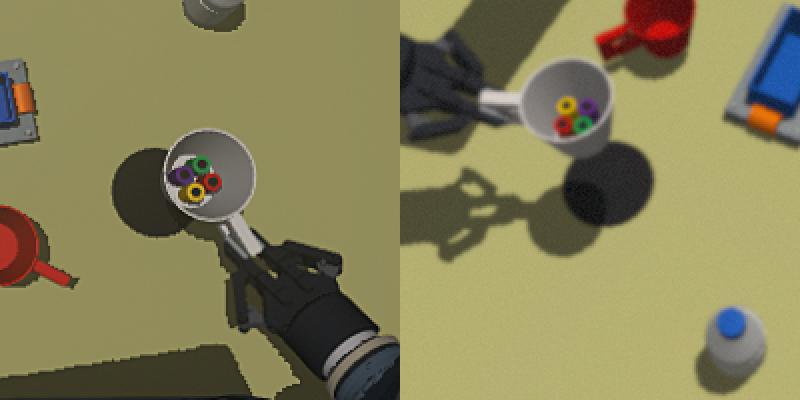

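Scene crop: the jug is held with its stoppers, and the mat is uncovered at scene pixel about (164,272). I will measure it once the jug is clear. Now pouring in steps.

```bash
cat > s9.py <<'E'
from h import *
T=toolinjug(40,-1); g=np.array([-.087,0,.047])+.019*T[:,2]; L=np.array([.05,0,.08]); psi=98.7
u=jugR(psi,0)[:,0]; c0=np.array([.5745,-.0088,0])-.03*u
def go(th,z,back=0):
    R=jugR(psi,th); p=c0-back*u+[0,0,z]+R@(g-L)
    q=manip.inverse_kinematics(p,R@T); dq=abs(q-manip.current_qpos()).max()
    if dq>1.6: raise SystemExit(f"jump {th} {dq}")
    manip.move_j(q)
go(0,.23,.0)
print(manip.current_time())
k=manip.get_calibration("scene"); im,d=manip.grab_frame("scene"); P=cloud(d,k); np.savez("mat.npz",im=im,P=P)
im=im.astype(int); m=sel(P,(.464,-.272),.075,-.004,.0085)&(im.max(-1)<40); q=P[m]
print("mat",m.sum(),cv2.minEnclosingCircle((q[:,:2]*1000).astype(np.float32)),q.mean(0),rect(q[:,:2]))
for th,z in((30,.17),(50,.145),(65,.12)): go(th,z)
print(manip.current_time(),manip.current_ee_pos())
im,d=manip.grab_frame("scene"); cv2.imwrite("pics/s5.png",cv2.resize(im[100:300,140:380,::-1],None,fx=2.5,fy=2.5))
E
python3 s9.py
```

```text
22.8833
mat 1 ((411.0595397949219, -259.76611328125), 9.999999747378752e-05) [ 0.41105953 -0.25976611  0.00304842] [ 411.1 -259.8    0.     0.     0. ]
24.1333 [ 0.59214627 -0.13071308  0.20974847]
```

View pics/s5.png

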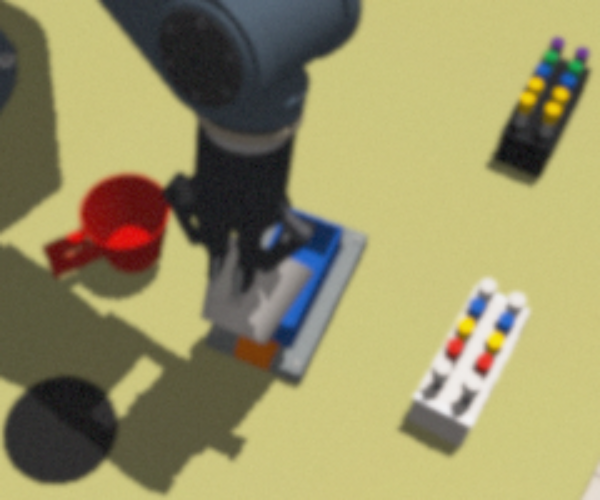

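The jug is over the jaw end of the tray with its lip inside the tray (about (290,280) in the crop). Continuing the pour.

```bash
python3 - <<'E'
s=open('s9.py').read().split("go(0,")[0]; open('pour.py','w').write(s)
E
cat > s10.py <<'E'
from pour import *
for th,z in((75,.105),(83,.1),(91,.1),(99,.1),(107,.1),(115,.1),(123,.1),(130,.1)):
    go(th,z); manip.dwell(.3)
manip.dwell(.5)
go(123,.1);go(131,.1)
print(manip.current_time(),manip.current_force())
im,d=manip.grab_frame("scene"); a=im[100:300,140:380,::-1]
im,d=manip.grab_frame("wrist"); b=cv2.resize(im[:,:,::-1],(267,200)); cv2.imwrite("pics/s6.png",cv2.resize(np.hstack([a,b]),None,fx=1.57,fy=1.57))
E
python3 s10.py
```

```text
29.7333 [-0.44127979 -0.11729758 -0.72524513]
```

View pics/s6.png

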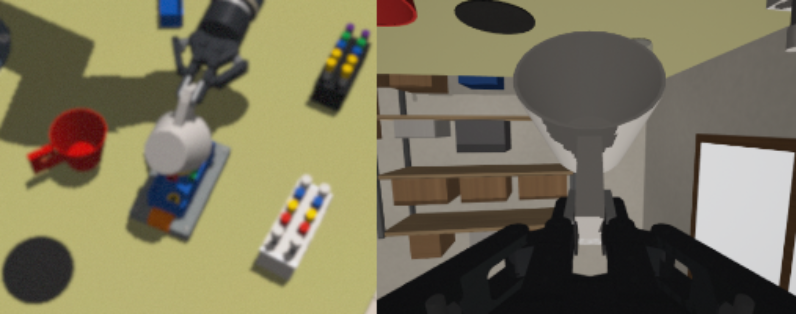

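The jug's interior shows empty in the wrist view, and the stoppers are in the tray. Tilting back, then measuring the mat, the jug's tilt in the grip, and the tray contents.

```bash
cat > s11.py <<'E'
from pour import *
for th,z in((110,.12),(85,.15),(50,.2),(20,.24),(0,.26)): go(th,z)
# swing towards the mat but hold short of it
R=jugR(29.8,0); J=np.array([.40,-.33,.2])
q=manip.inverse_kinematics(J+R@g,R@T); manip.move_j(q); manip.dwell(.3)
print(manip.current_time(),manip.current_force())
for c in("top","scene"):
    k=manip.get_calibration(c); im,d=manip.grab_frame(c); P=cloud(d,k); np.savez(f"{c}7.npz",im=im,P=P); cv2.imwrite(f"pics/{c}7.png",im[:,:,::-1])
e=manip.current_ee_pos(); print(e,J+R@g)
k=manip.get_calibration("wrist"); im,d=manip.grab_frame("wrist"); P=cloud(d,k); np.savez("wrist7.npz",im=im,P=P)
E
python3 s11.py; cat > a.py <<'E'
import numpy as np,cv2
from h import sel,circ,rect
for c in("top","scene","wrist"):
    z=np.load(c+"7.npz"); P=z["P"]; im=z["im"].astype(int)
    near=sel(P,(.464,-.273),.09,-.006,.01); print(c,"near",near.sum(),"z med",np.median(P[near][:,2]) if near.any() else 0)
    sat=im.max(-1)-im.min(-1)
    m=near&(im.max(-1)<110)&(sat<14)
    m=cv2.morphologyEx(m.astype(np.uint8),cv2.MORPH_OPEN,np.ones((3,3)))>0
    if m.sum()>50: q=P[m]; print(" mat",m.sum(),cv2.minEnclosingCircle((q[:,:2]*1000).astype(np.float32)),q.mean(0),rect(q[:,:2]))
    # jug rim: points white, height
    w=sel(P,(.40,-.33),.06,.255,.30)
    q=P[w]
    if len(q)>50: 
        # top envelope: outermost/highest per azimuth
        C=np.array([.40,-.33]); az=np.floor(np.degrees(np.arctan2(*(q[:,:2]-C).T[::-1]))/10)
        t=np.array([q[az==a][np.argmax(q[az==a][:,2])] for a in np.unique(az)])
        A=np.c_[t[:,:2]-C,np.ones(len(t))]; s=np.linalg.lstsq(A,t[:,2],rcond=None)[0]; 
        r=t[:,2]-A@s; ok=abs(r)<.004; s=np.linalg.lstsq(A[ok],t[ok,2],rcond=None)[0]
        print(" rim",len(q),ok.sum(),circ(t[ok][:,:2]),"plane",np.round(s,4),"std",r[ok].std(), "slope along/side deg",np.degrees([s[0]*.868+s[1]*.497,-s[0]*.497+s[1]*.868]))
E
python3 a.py
python3 -c "
import cv2,numpy as np
a=cv2.imread('pics/top7.png')[130:290,210:430];b=cv2.imread('pics/scene7.png')[160:320,100:320]
cv2.imwrite('pics/c7.png',cv2.resize(np.hstack([a,b]),(800,291),interpolation=2))"
```

```text
33.7917 [ 0.33375413  0.48149286 -0.96389512]
[ 0.33737044 -0.3658781   0.23462955] [ 0.3371346  -0.36600336  0.23478704]
top near 3518 z med 0.002567693337109496
 mat 447 ((452.7533874511719, -281.38787841796875), 54.62705612182617) [ 0.44558885 -0.29810326  0.00480297] [ 441.9 -295.   108.8   52.4  141.5]
 rim 800 36 (array([ 0.40098802, -0.32956731]), np.float64(0.047349415763459024)) plane [-0.0003  0.0004  0.282 ] std 0.0007988465951223874 slope along/side deg [-0.00238037  0.02822508]
scene near 3528 z med 0.0016222274267401456
 mat 1351 ((465.47998046875, -271.0531005859375), 57.45059585571289) [ 0.46540178 -0.27284464  0.00393216] [ 464.8 -272.8  110.4  109.6   11.2]
 rim 883 36 (array([ 0.40121701, -0.3299873 ]), np.float64(0.04850079515869256)) plane [-0.0054  0.0038  0.2806] std 0.0008445671278946874 slope along/side deg [-0.16056865  0.34432482]
wrist near 3985 z med 0.0011757068752801874
 mat 1390 ((464.3383483886719, -272.1100769042969), 58.72848892211914) [ 0.4443195  -0.25870038  0.00461433] [ 449.  -276.3  117.4   74.7  105.4]
 rim 12856 36 (array([ 0.40084285, -0.32999998]), np.float64(0.04794266150376761)) plane [-0.0052 -0.0051  0.2809] std 0.00023940757194459373 slope along/side deg [-0.40351511 -0.10769452]
```

View pics/c7.png

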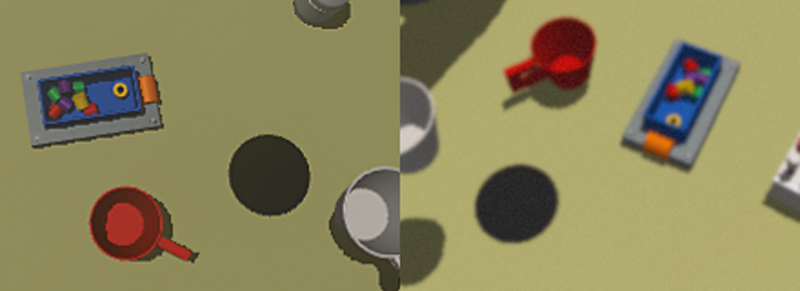

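The top crop shows all eight stoppers in the tray, the mat clear at (270,175), and the jug empty and upright: slope under 0.5°, rim at the expected height. Placing it back.

```bash
cat > s12.py <<'E'
from pour import *
R=jugR(29.8,0); J=np.array([.4640,-.2724,0]); B=lambda z:J+R@g+[0,0,z]
manip.move_l(B(.1),R@T,max_speed=.15)
manip.move_l(B(.015),max_speed=.12); f0=manip.current_force()
for z in np.arange(.009,.0015,-.001):
    manip.move_l(B(z),max_speed=.03); f=manip.current_force()-f0
    if f[2]>2.5: break
print(z,np.round(f,1))
manip.set_gripper(.5)
manip.move_l(manip.current_ee_pos()-.09*(R@T)[:,2],max_speed=.1)
manip.move_l(manip.current_ee_pos()+[0,0,.13],max_speed=.25)
for c in("top","scene","wrist"):
    k=manip.get_calibration(c); im,d=manip.grab_frame(c); cv2.imwrite(f"pics/{c}8.png",im[:,:,::-1]); P=cloud(d,k)
    m=sel(P,(.4648,-.2722),.062,.0795,.088); q=P[m]; 
    for _ in range(4):
        C,r=circ(q[:,:2]); q=q[abs(np.hypot(*(q[:,:2]-C).T)-r)<.004]
    print(c,len(q),C,r,np.median(q[:,2]))
    b=(im[...,2].astype(int)>im[...,0].astype(int)+30); m=sel(P,(.5745,-.009),.12,.052,.064)&b; print(" tray",m.sum(),rect(P[m][:,:2]),np.median(P[m][:,2]))
print(manip.current_time(),manip.current_ee_pos())
a=cv2.imread('pics/top8.png')[60:300,130:430]
cv2.imwrite('pics/c8.png',cv2.resize(np.hstack([a,cv2.resize(cv2.imread('pics/wrist8.png'),(320,240))]),None,fx=1.29,fy=1.29))
E
python3 s12.py
```

```text
0.0040000000000000036 [-1.4  0.4  5.3]
top 197 [ 0.46367373 -0.27240144] 0.047795083672568954 0.0842390640362672
 tray 210 [574.   -6.2 139.6  66.4  98.3] 0.05877119814620623
scene 202 [ 0.4646075  -0.27230651] 0.04777055389515568 0.08318553718903715
 tray 259 [574.5  -7.6 141.4  66.9  98.7] 0.05668430821240281
wrist 887 [ 0.46478114 -0.27227727] 0.04772585188142697 0.08398814729913859
 tray 816 [574.8  -7.4 140.7  68.   99.2] 0.05681541052431707
39.7 [ 0.34130002 -0.34166174  0.22472735]
```

View pics/c8.png

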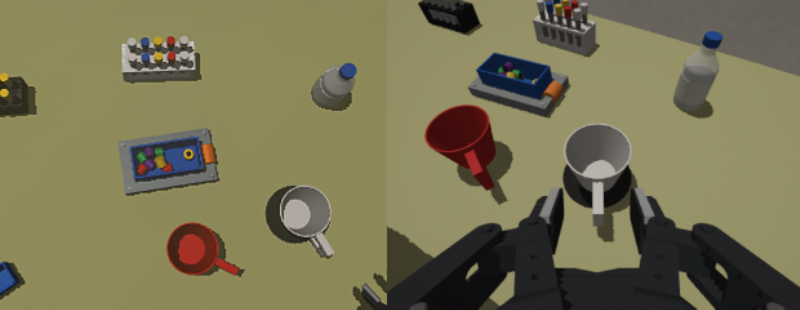

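The jug stands upright and empty on the mat at top-crop (300,212), the stoppers are in the seated tray at (165,160), and the bystanders are unmoved. Handing in.

```bash
python3 -c "
from bench import manip
print(manip.sign_off())"
```

```text
the job is handed in; nothing more can be done
None
```

The job is handed in at about 40 s of robot time: the blue tray is pressed home flat in the station, the stoppers are in it with the jug seen empty, the jug is upright and centred on its mat to within about 1 mm, and the racks and gel bottle are where they were.

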